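Set the dust extractor's suction step and start it

TASK

Before the sanding starts, set the dust extractor's console: with a fingertip, push the red selector round click by click until it rests in the position marked by the orange plug, and only then press the green start button fully down and let it come up again. Push gently, never pinch the selector, and leave the tools, pencil, mug and other loose things where they are.

Things in the scene. Friction and masses are not known exactly. Their poses are not given: they have to be found in the camera images.
- console: grey control console of the dust extractor, fixed to the bench: a box 240 (x) x 380 (y) x 70 mm tall, flat top. Origin: centre of its underside, on the bench; z up; y along its long side, from the green button's end to the dial's end. Selector axis at x = 0, y = +75 mm, green button at x = 0, y = -125 mm
- selector (a joint): selector angle, rad, clockwise seen from above. Spring detents give 11 positions, 0 to 10; position k reads k x 0.419 (24 degrees a click). It rests in a position and snaps into the next once pushed past half-way; end stops lie just past 0 and 10. At position 5 it points along the console's +x, at k (5 - k) x 24 degrees anticlockwise of that. 2 to 3 N at the paddle turn it
- selector_axis (a point): the selector's turning axis (vertical), at the level of the console's top face, 70 mm above the bench. Round the axis lies a pale dial plate of 94 mm radius and 1 mm thick, with 11 marks (dots or plugs) at 80 mm radius, one for each position
- selector_pointer (a point): the point that the selector points at: 80 mm from the axis, at the level of the console's top, straight ahead of the red paddle's long end. Looking from the axis towards it, a push on the paddle's left face turns the selector clockwise, on its right face anticlockwise. With the selector in position k it lies over mark k
- paddle_mid (a point): middle of the red paddle's long arm, 45 mm from the axis, 31 mm above the console's top. The paddle is an upright bar 16 mm thick, from 17 mm behind the axis to 61 mm ahead, 13 to 49 mm above the console's top, a white line along it; under it a black hub, 31 mm radius, 13 mm high. Nothing else within 94 mm of the axis is higher than 4 mm
- plug_orange: the orange setting plug, a disc 16 mm wide, 3 mm thick, fixed in the dial plate at one of positions 1, 2, 8 or 9, 80 mm from the axis. Origin: centre of its underside. It marks the wanted position
- start (a joint): travel of the green start button in m, pressed straight down: 0 = up, 0.006 = fully down (about 5 N); a spring lifts it again. Pressed counts from 0.004
- start_top (a point): centre of the top of the green start button, 32 mm wide, in a black housing on the console
- plug_a: a grey plug of the same size as the orange one, in another of positions 1, 2, 8 and 9; it marks nothing (no part in the task)
- plug_b: a grey plug of the same size as the orange one, in another of positions 1, 2, 8 and 9; it marks nothing (no part in the task)
- plug_c: a grey plug of the same size as the orange one, in another of positions 1, 2, 8 and 9; it marks nothing (no part in the task)
- offcut: an offcut of light wood 50 x 70 x 22 mm lying on the console; a loose bystander, origin at the centre of its underside
- pencil: a flat yellow carpenter's pencil, 160 mm long, lying on the console; a loose bystander, origin on its underside near its middle
- rasp: a steel rasp with a wooden grip, 300 mm long, lying on the round board; a loose bystander, origin on its underside near its middle
- mug: a blue mug, 80 mm wide, 95 mm tall; a loose bystander, origin at the centre of its underside
- glue: a yellow glue bottle, 60 mm wide, 170 mm tall; a loose bystander, origin at the centre of its underside
- brush: a brush lying on the bench to the robot's left; a loose bystander, origin on its underside near its middle
- wax_jar: an amber jar with a steel lid, 70 mm wide, 60 mm tall; a loose bystander, origin at the centre of its underside

How it is judged:
By the outcome, as a careful person would: the job done as asked, in the order asked, and still so for the second after the job is handed in, with the robot touching nothing.
It also fails if it takes over 45 s, if anything falls off the work surface, if the arm or the gripper's body presses on something with over 40 N, if the wrist force passes 120 N, or if a joint passes its speed limit or range.

ROBOT

A 6-joint arm with a two-finger parallel gripper is mounted at the origin on the work surface. World frame = base frame: x ahead of the robot, y to its left, z up, the work surface at z = 0. Lengths are in mm, angles in rad, forces in N, time in s.
With the tool pointing down it reaches from about 275 to 825 mm from the base axis. Payload 5.2 kg.
Tool frame: the origin (TCP) lies at the very end of the fingers, on their centre line; the grasp point (between the pads) lies 19 mm behind it; x points along the fingers, y is the direction in which the jaws open and shut, and the axes are right-handed (so a half turn about x gives the same grasp; the last joint's range is limited). The gripper opens to 93 mm and grips with 3 to 60 N. Pads are 15 mm wide; open, the fingers measure 128 mm over their backs; the gripper's body (75 mm by 188 mm) begins 65 mm behind the grasp point.
Start: joints at [-1.547, 0.259, 1.535, -0, 1.348, -0.203], TCP at [123.694, -535.915, 218.653] pointing down, gripper open.
Joint ranges: [-3.14, 3.14], [-0.91, 2.08], [0.19, 2.58], [-1.22, 4.36], [0.22, 2.71], [-3.12, 3.12]. Speed limits (rad/s): [2.57, 2.57, 3.14, 3.14, 3.14, 3.14].

INTERFACE

Orientations are given as a unit quaternion [w, x, y, z].
In Python, from station import ctrl gives the robot as it stands.
- The arm moves only by the tool servo_tool, never from a script. Its argument "commands" is a list of rows, each an object with "gripper": the closure, from 0 (fully open) to 1 (shut); "xyz": the shift along the world's x, y, z in cm, a list of three; "spin": the turn about the world's z in rad. A call has 1 to 8 rows; each row shifts and turns the pose as measured when the row begins; what a row does not reach is not made up. A row lasts 1/8 s, in which the tool goes at most 62.5 mm and 10.7 degrees, less where a joint would pass 70% of its speed; a pose out of reach is approached as far as the arm can. A call with a gripper value outside its range is refused whole. The fingers move at their own pace and stop on an object; "force" is the grip in N (left out, the last holds). Time passes only in rows, so rows that do not move let the fingers close. It gives the time, the measured TCP pose, the force and the opening at its end, in the units of the state.
- ctrl.get_obs(): the state, without advancing time (a new reading comes with each control period).
- ctrl.read_camera(name): name is "scene" or "top"; returns (picture, depth): 480x640x3 uint8, blue, green, red; 480x640 float32, mm along the optical axis (not along the pixel's ray), 0 where there is no reading.
- ctrl.calibration(name): a dict with "mtx" (3x3 intrinsics, pixels), "dist" ([k1, k2, p1, p2, k3] as OpenCV has them; the pictures are not rectified), "T" (4x4, takes a point from camera to world coordinates). Camera axes: x right, y up, looking along -z (the intrinsics and any distortion apply to the point x, -y, -z); pixel columns grow to the right and rows downward; lengths in mm; the calibration is good to about 2 mm. A picture is of the moment at which its call begins. calibration takes no time and is no camera call.
- ctrl.sign_off(): hands the job in, once; it reports no verdict.
The state is a dict: "time": time; "joint_pos": joint angles; "qvel": joint speeds; "joint_efforts": joint torques, N m; "tool_pos": TCP position; "ee_rot": TCP orientation; "ft_force": force on the tool from outside, world axes, zero at the start; "ft_torque": the same for the moment, N m; "grip_width": finger opening in mm.
Only numpy, scipy, OpenCV 4.12 (cv2) and the standard library are available. Lean on these libraries where they do the work, as an engineer would, in place of code of your own. Each camera call takes 0.05 s, during which the arm holds its last target. There are 200 camera calls.

## Working session

There is one attempt and no reset: what is moved stays moved. The work goes in short steps, Python scripts to look and compute and a tool call to move; the robot and the scene stay as the last step left them, time stands still between calls to the robot, and variables do not carry over. Pictures are saved under pics/ and viewed, about 8 in all and at most 12, crops included, and the job is handed in when it is done.

Besides the shell and the picture viewer there is one more tool, called after "Request:" as a command line: name --argument value ..., lists and objects as JSON in quotes. servo_tool: Moves the arm, as the interface text tells. Its arguments: {"type":"object","properties":{"commands":{"type":"array"},"force":{"type":"number"}},"required":["commands"]}

```bash
mkdir -p pics
cat > h.py <<'E'
from station import ctrl
import numpy as np, cv2
def ray(name,uv):
    c=ctrl.calibration(name);K=np.array(c["mtx"]);d=np.array(c["dist"]);T=np.array(c["T"])
    p=cv2.undistortPoints(np.array(uv,float).reshape(-1,1,2),K,d).reshape(-1,2)
    v=np.c_[p[:,0],-p[:,1],-np.ones(len(p))]@T[:3,:3].T
    return T[:3,3],v
def onz(name,uv,z):
    o,v=ray(name,uv); return o+v*((z-o[2])/v[:,2])[:,None]
def blobs(img,lo,hi,amin=30):
    m=cv2.inRange(cv2.cvtColor(img,cv2.COLOR_BGR2HSV),np.array(lo),np.array(hi))
    n,l,s,c=cv2.connectedComponentsWithStats(m)
    return [(c[i].round(1),s[i].tolist()) for i in range(1,n) if s[i,4]>=amin],l
E
python3 - <<'E'
from h import *
for n in("top","scene"):
    im,d=ctrl.read_camera(n);cv2.imwrite(f"pics/{n}0.png",im);np.save(n+"0.npy",d)
    print(n,np.array(ctrl.calibration(n)["T"]).round(2).tolist())
    for k,lo,hi in(("red",(0,150,80),(6,255,255)),("or",(7,150,120),(20,255,255)),("gr",(45,100,50),(85,255,255))):
        print(k,blobs(im,lo,hi)[0])
print(ctrl.get_obs())
E
```

```text
top [[0.03, 0.98, -0.18, 252.22], [-1.0, 0.03, -0.01, 0.78], [-0.01, 0.18, 0.98, 1452.14], [0.0, 0.0, 0.0, 1.0]]
red [(array([607.6, 158.2]), [596, 150, 24, 18, 193]), (array([290.6, 198.3]), [285, 181, 12, 32, 161])]
or [(array([500.3, 184.2]), [494, 179, 13, 11, 123])]
gr [(array([367.1, 219.1]), [361, 213, 13, 13, 136])]
scene [[0.27, -0.73, 0.62, 1573.59], [0.96, 0.2, -0.18, -296.03], [0.01, 0.65, 0.76, 1369.33], [0.0, 0.0, 0.0, 1.0]]
red [(array([356.4, 271.4]), [352, 258, 10, 28, 159]), (array([ 61.7, 366.1]), [52, 354, 20, 25, 247])]
or [(array([326.4, 304.8]), [48, 98, 592, 382, 88225]), (array([150.6, 185.7]), [54, 129, 206, 114, 13717]), (array([450.9, 214.9]), [440, 207, 23, 17, 158]), (array([ 51.6, 338.1]), [50, 334, 6, 11, 35]), (array([ 52. , 353.7]), [50, 350, 6, 11, 44]), (array([ 51.8, 371.6]), [49, 366, 7, 12, 69]), (array([ 51.6, 389.2]), [49, 383, 7, 13, 69])]
gr [(array([285.9, 275. ]), [280, 270, 12, 11, 101])]
{'time': 0.1, 'joint_pos': array([-1.54679781e+00,  2.59249352e-01,  1.53598824e+00, -1.75728858e-05,
        1.34801689e+00, -2.02792036e-01]), 'qvel': array([-0.00066547, -0.00284158, -0.00194576,  0.00038152,  0.00095797,
        0.00107388]), 'joint_efforts': array([ 1.93455853e-03, -4.38213873e+01, -2.84641385e+01,  7.19685713e-02,
        3.62593727e-02, -5.25421865e-05]), 'tool_pos': array([ 123.67671833, -535.39251053,  217.90617466]), 'ee_rot': array([ 0.07942644,  0.70261151,  0.08059792, -0.70251867]), 'ft_force': array([ 0.30780613, -0.18274293,  0.18278903]), 'ft_torque': array([-0.02563678,  0.01196124, -0.05500669]), 'grip_width': 93.04376121159726}
```

View pics/top0.png

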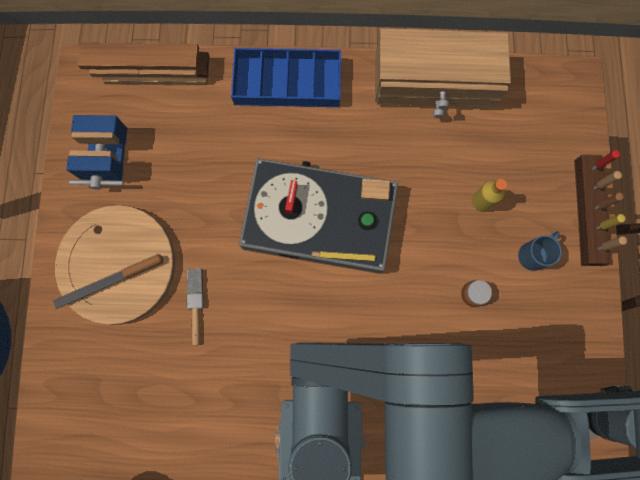

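View pics/scene0.png

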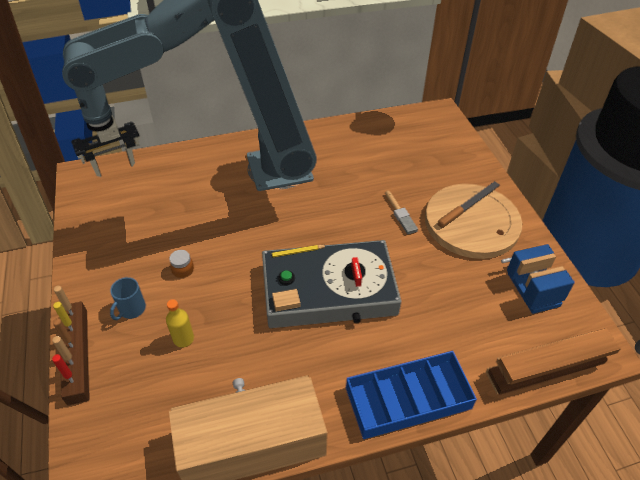

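The top view shows the console at about (320,215), the dial at (291,208), and the paddle pointing up to (293,182). The orange plug is on the left at (260,205) and the green button at (367,219). The offcut and pencil lie near the button, clear of the dial.

```bash
cat > m.py <<'E'
from h import *
def look(tag):
    im,_=ctrl.read_camera("top")
    hsv=cv2.cvtColor(im,cv2.COLOR_BGR2HSV)
    # dial plate: pale, low saturation
    m=cv2.inRange(hsv,(10,15,140),(35,90,255));m[:, :235]=0;m[:,335:]=0;m[:165]=0;m[255:]=0
    c=max(cv2.findContours(m,cv2.RETR_EXTERNAL,2)[0],key=cv2.contourArea)
    P=onz("top",cv2.convexHull(c).reshape(-1,2),71)[:,:2]
    A=np.c_[2*P,np.ones(len(P))];s=np.linalg.lstsq(A,(P**2).sum(1),rcond=None)[0];r=np.sqrt(s[2]+s[:2]@s[:2])
    b,l=blobs(im,(45,100,50),(85,255,255));g=max(b,key=lambda t:t[1][4])[0]
    sub=im[165:255,235:335];o,_=blobs(sub,(5,110,120),(20,255,255),8);
    b,l=blobs(im,(0,150,80),(6,255,255));l[:,335:]=0
    ys,xs=np.nonzero(l)
    Q=onz("top",np.c_[xs,ys],119)[:,:2]
    v=np.linalg.svd(Q-Q.mean(0))[2][0] if len(Q) else np.zeros(2)
    G=onz("top",[g],85)[0,:2]
    print("dial",s[:2],r,"btn",G,"orange",[(onz("top",[t[0]+[235,165]],74)[0,:2].round(1),t[1][4]) for t in o])
    print("paddle ctr",Q.mean(0),"dir",np.degrees(np.arctan2(v[1],v[0])))
    cv2.imwrite(f"pics/{tag}.png",cv2.resize(im[145:285,225:415],None,fx=4,fy=4,interpolation=2))
E
python3 - <<'E'
from m import *
look("crop1")
d=np.load("top0.npy");c=ctrl.calibration("top")
for uv in((367,219),(330,200),(376,188),(260,225)):
    z=d[uv[1],uv[0]];o,v=ray("top",[uv]);print(uv,(o+v*z)[0].round(1))
# yaw from axis->button, and corners on top face z=70
print(onz("top",[(259,159),(397,183),(384,271),(242,245)],70).round(0))
E
```

```text
dial [591.14819598  92.04633287] 93.49260859933692 btn [ 562.83420895 -105.83782498] orange [(array([601.5, 218.1]), 1061), (array([702.9,  -0.8]), 73), (array([594.6, 171.3]), 27), (array([472.5,  22. ]), 14)]
paddle ctr [602.88609951  88.71786286] dir 169.90110641274825
(367, 219) [ 561.2 -104.9   93.4]
(330, 200) [614.8 -10.3  68.7]
(376, 188) [ 644.1 -127.4   90.2]
(260, 225) [543.2 168.1  71.3]
[[ 721.  179.   70.]
 [ 665. -184.   70.]
 [ 433. -151.   70.]
 [ 490.  212.   70.]]
```

View pics/crop1.png

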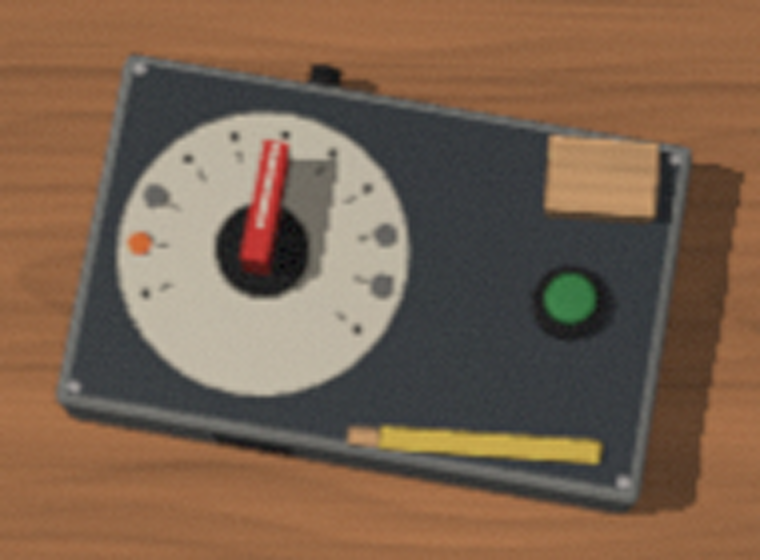

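Pixel measurements: the plug is at 95.6° from the console's +x, which makes it position 1. The paddle is at about position 5, so it needs four anticlockwise clicks, pushed on its right (robot −y) face. I'm approaching high with the fingers shut.

Request:
servo_tool --commands '[{"gripper": 1,"xyz": [3.3,3.8,0.5],"spin": -0.05},{"gripper": 1,"xyz": [3.3,3.8,0.5],"spin": -0.05},{"gripper": 1,"xyz": [3.3,3.8,0.5],"spin": -0.05},{"gripper": 1,"xyz": [3.3,3.8,0],"spin": -0.05},{"gripper": 1,"xyz": [3.3,3.8,0],"spin": -0.05},{"gripper": 1,"xyz": [3.3,3.8,0],"spin": -0.05},{"gripper": 1,"xyz": [3.3,3.8,0],"spin": -0.05},{"gripper": 1,"xyz": [3.3,3.8,0],"spin": -0.02}]' --force 10

```text
time: 1.15
tool_pos: [391.4, -223.3, 231.1]
ee_rot: [-0.059, 0.705, -0.056, -0.704]
ft_force: [0.1, -0.1, -0.9]
grip_width: 17.8
```

Request:
servo_tool --commands '[{"gripper": 1,"xyz": [3.7,4.1,0],"spin": 0.0},{"gripper": 1,"xyz": [3.7,4.1,0],"spin": 0.0},{"gripper": 1,"xyz": [3.7,4.1,0],"spin": 0.0},{"gripper": 1,"xyz": [3.7,4.1,0],"spin": 0.0},{"gripper": 1,"xyz": [3.7,4.1,0],"spin": 0.0},{"gripper": 1,"xyz": [3.5,3.8,0],"spin": 0.0},{"gripper": 1,"xyz": [1,1,0],"spin": 0},{"gripper": 1,"xyz": [0,0,0],"spin": 0}]'

```text
time: 2.15
tool_pos: [627.7, 42.4, 228.4]
ee_rot: [0.057, -0.704, 0.055, 0.706]
ft_force: [0.1, -0.1, 1.3]
grip_width: 0.4
```

Request:
servo_tool --commands '[{"gripper": 1,"xyz": [0.1,-0.4,-4],"spin": 0},{"gripper": 1,"xyz": [0.1,-0.3,-4],"spin": 0},{"gripper": 1,"xyz": [0,0,-3],"spin": 0},{"gripper": 1,"xyz": [0,0,-1.5],"spin": 0},{"gripper": 1,"xyz": [0,0,-0.7],"spin": 0},{"gripper": 1,"xyz": [0,0,0],"spin": 0}]'

```text
time: 2.9
tool_pos: [626.6, 27.6, 96.0]
ee_rot: [-0.059, 0.705, -0.059, -0.705]
ft_force: [-0.2, 0.5, 0.6]
grip_width: 0.4
```

Run:
```python
from m import *
o=ctrl.get_obs();print(o["tool_pos"],o["ft_force"]);look("c2")
im,_=ctrl.read_camera("scene");cv2.imwrite("pics/s2.png",cv2.resize(im[190:330,250:420],None,fx=4,fy=4,interpolation=2))
```

```text
[626.62991112  27.64398336  96.04390346] [-0.18799839  0.46735408  0.60614583]
dial [592.01697043 103.93926801] 82.83214426994329 btn [ 562.57316791 -105.84068965] orange [(array([607.6, 220. ]), 1015), (array([594.8, 173.9]), 17)]
paddle ctr [624.12546065  84.91225584] dir 177.54834775002405
```

View pics/s2.png

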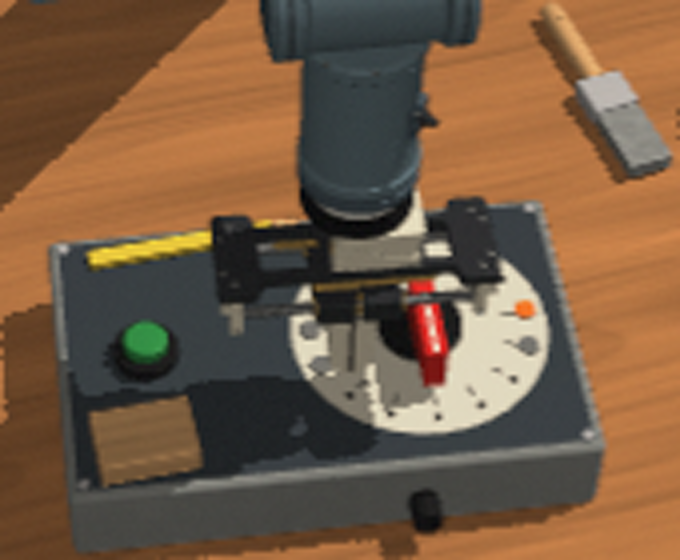

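Request:
servo_tool --commands '[{"gripper": 1,"xyz": [0.4,1.6,-0.2],"spin": 0},{"gripper": 1,"xyz": [0.2,1.0,0],"spin": 0},{"gripper": 1,"xyz": [0,0,0],"spin": 0}]'

```text
time: 3.38
tool_pos: [635.3, 56.5, 97.0]
ee_rot: [-0.058, 0.707, -0.058, -0.702]
ft_force: [0.1, -0.9, 0.4]
grip_width: 0.5
```

Request:
servo_tool --commands '[{"gripper": 1,"xyz": [0.1,0.5,0],"spin": 0},{"gripper": 1,"xyz": [0,0,0],"spin": 0}]'

```text
time: 3.62
tool_pos: [636.4, 62.2, 97.2]
ee_rot: [-0.058, 0.707, -0.058, -0.702]
ft_force: [-1.6, 0.1, 0.1]
grip_width: 0.6
```

Request:
servo_tool --commands '[{"gripper": 1,"xyz": [0.1,0.5,0],"spin": 0},{"gripper": 1,"xyz": [0,0,0],"spin": 0}]'

```text
time: 3.88
tool_pos: [636.9, 63.7, 97.2]
ee_rot: [-0.056, 0.707, -0.06, -0.703]
ft_force: [-2.0, -2.4, 1.1]
grip_width: 0.5
```

Request:
servo_tool --commands '[{"gripper": 1,"xyz": [0.35,0.7,0],"spin": 0.1},{"gripper": 1,"xyz": [0.3,0.7,0],"spin": 0.1}]'

```text
time: 4.12
tool_pos: [642.8, 75.4, 97.1]
ee_rot: [0.017, 0.708, 0.011, -0.705]
ft_force: [0.5, -0.4, -0.9]
grip_width: 0.5
```

Request:
servo_tool --commands '[{"gripper": 1,"xyz": [0.25,0.7,0],"spin": 0.1}]'

```text
time: 4.25
tool_pos: [645.3, 82.4, 97.0]
ee_rot: [0.053, 0.707, 0.048, -0.704]
ft_force: [-0.2, -1.0, -0.3]
grip_width: 0.8
```

Request:
servo_tool --commands '[{"gripper": 1,"xyz": [-0.05,0.7,0],"spin": 0.12},{"gripper": 1,"xyz": [-0.15,0.7,0],"spin": 0.12}]'

```text
time: 4.5
tool_pos: [645.7, 93.9, 97.3]
ee_rot: [0.141, 0.697, 0.133, -0.691]
ft_force: [0.8, -0.6, -0.4]
grip_width: 0.3
```

Request:
servo_tool --commands '[{"gripper": 1,"xyz": [-0.2,0.7,0],"spin": 0.12}]'

```text
time: 4.62
tool_pos: [644.3, 100.8, 97.4]
ee_rot: [0.183, 0.688, 0.175, -0.68]
ft_force: [1.4, -0.1, 0.8]
grip_width: 0.5
```

Request:
servo_tool --commands '[{"gripper": 1,"xyz": [-0.2,0.65,0],"spin": 0.16},{"gripper": 1,"xyz": [-0.3,0.65,0],"spin": 0.16},{"gripper": 1,"xyz": [-0.35,0.6,0],"spin": 0.16}]'

```text
time: 5.0
tool_pos: [639.5, 118.4, 97.9]
ee_rot: [0.345, 0.626, 0.337, -0.612]
ft_force: [0.9, -0.1, -0.5]
grip_width: 0.4
```

Run:
```python
from m import *
look("c3")
im,_=ctrl.read_camera("scene");a=cv2.resize(im[230:320,310:410],(500,450),interpolation=2)
b=cv2.imread("pics/c3.png")[:450,:300];cv2.imwrite("pics/s3.png",np.hstack([a,b]))
print(ctrl.get_obs()["tool_pos"],ctrl.get_obs()["ft_force"])
```

```text
dial [555.53311645  50.6972109 ] 54.087891502254 btn [ 562.31892705 -106.09840207] orange [(array([667.7, 208.1]), 235), (array([702.9,  -0. ]), 75), (array([472.7,  21.5]), 15)]
paddle ctr [607.09679281 113.32217431] dir -117.74688288103134
[638.46992842 118.8341891   97.7709206 ] [ 0.29815113  0.00080086 -0.02678442]
```

View pics/s3.png

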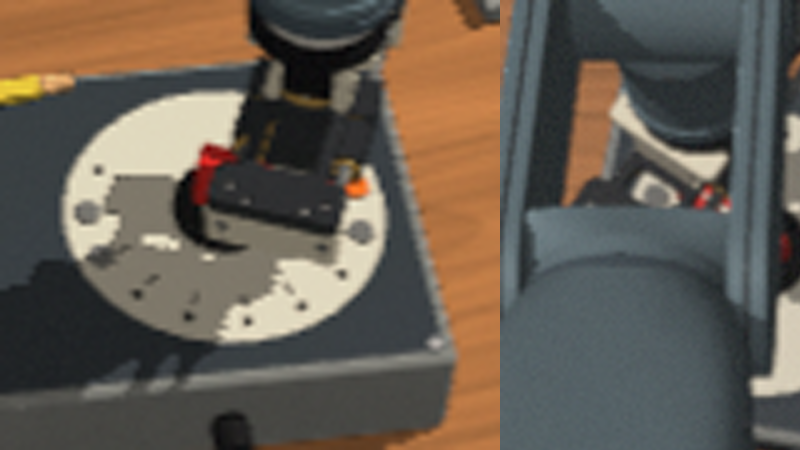

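The left half (scene camera) shows the gripper hiding most of the paddle. It's probably in position 2, so I'll back off and check before the last click.

Request:
servo_tool --commands '[{"gripper": 1,"xyz": [0.7,-1.2,0],"spin": 0},{"gripper": 1,"xyz": [0.7,-1.2,2],"spin": 0},{"gripper": 1,"xyz": [0,-2,4],"spin": 0},{"gripper": 1,"xyz": [0,-4,4],"spin": 0},{"gripper": 1,"xyz": [0,-4,2],"spin": 0},{"gripper": 1,"xyz": [0,-4,0],"spin": 0},{"gripper": 1,"xyz": [0,0,0],"spin": 0}]'

```text
time: 5.98
tool_pos: [653.5, -56.8, 220.7]
ee_rot: [0.338, 0.629, 0.328, -0.618]
ft_force: [0.5, 1.2, -0.4]
grip_width: 0.3
```

```bash
cat > look2.py <<'E'
from h import *
import sys
im,_=ctrl.read_camera("scene");cv2.imwrite(f"pics/{sys.argv[1]}.png",cv2.resize(im[220:330,250:410],None,fx=4,fy=4,interpolation=2))
_,l=blobs(im,(0,150,80),(6,255,255));l[:,:250]=0;ys,xs=np.nonzero(l);Q=onz("scene",np.c_[xs,ys],110)[:,:2]
v=np.linalg.svd(Q-Q.mean(0))[2][0];print("paddle",len(Q),Q.mean(0),np.degrees(np.arctan2(v[1],v[0])))
i2,_=ctrl.read_camera("top");_,l=blobs(i2,(0,150,80),(6,255,255));l[:,335:]=0;ys,xs=np.nonzero(l);Q=onz("top",np.c_[xs,ys],115)[:,:2]
if len(Q)>9:v=np.linalg.svd(Q-Q.mean(0))[2][0];print("top",len(Q),Q.mean(0),np.degrees(np.arctan2(v[1],v[0])))
print(ctrl.get_obs()["tool_pos"])
E
python3 look2.py s4
```

```text
paddle 299 [613.1756593  104.38433154] -124.1592692445483
top 132 [601.63299659 115.71567995] -122.54265070383167
[653.45897594 -53.6196835  220.5891669 ]
```

View pics/s4.png

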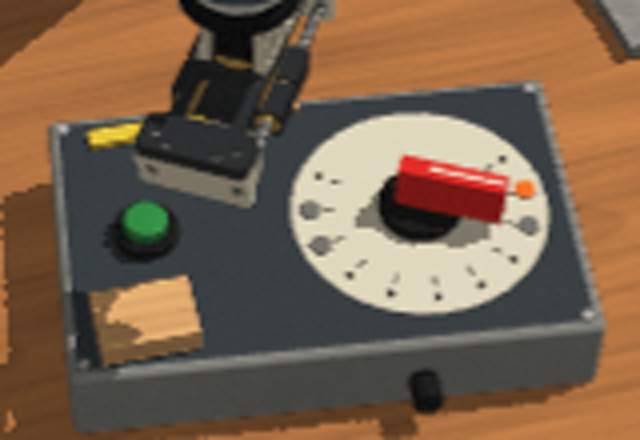

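The scene crop shows the pointer end at (500,215), aimed at the grey plug at (528,226) next to the orange one at (525,188). That's position 2, with one click left.

Request:
servo_tool --commands '[{"gripper": 1,"xyz": [0.0,4,0],"spin": 0.1},{"gripper": 1,"xyz": [0,4,-1],"spin": 0.1},{"gripper": 1,"xyz": [0,4,-3],"spin": 0.1},{"gripper": 1,"xyz": [0,2,-4],"spin": 0},{"gripper": 1,"xyz": [0,0,-3],"spin": 0},{"gripper": 1,"xyz": [0,0,-1],"spin": 0},{"gripper": 1,"xyz": [0,0,0],"spin": 0}]'

```text
time: 6.95
tool_pos: [651.3, 99.3, 96.3]
ee_rot: [0.429, 0.57, 0.425, -0.558]
ft_force: [0.1, 0.7, -0.7]
grip_width: 0.0
```

Request:
servo_tool --commands '[{"gripper": 1,"xyz": [-0.8,1.0,0],"spin": 0},{"gripper": 1,"xyz": [-0.8,1.0,0],"spin": 0}]'

```text
time: 7.2
tool_pos: [636.3, 119.6, 98.6]
ee_rot: [0.429, 0.572, 0.423, -0.557]
ft_force: [0.0, -0.4, 0.1]
grip_width: 0.2
```

Request:
servo_tool --commands '[{"gripper": 1,"xyz": [-0.45,0.6,0],"spin": 0.05}]'

```text
time: 7.32
tool_pos: [632.7, 125.3, 100.0]
ee_rot: [0.444, 0.561, 0.436, -0.545]
ft_force: [4.8, -6.8, -3.3]
grip_width: 0.4
```

Request:
servo_tool --commands '[{"gripper": 1,"xyz": [-0.5,0.5,0],"spin": 0.05}]'

```text
time: 7.45
tool_pos: [628.3, 130.3, 101.3]
ee_rot: [0.459, 0.551, 0.45, -0.533]
ft_force: [1.5, -0.8, -0.6]
grip_width: 0.5
```

Request:
servo_tool --commands '[{"gripper": 1,"xyz": [-0.4,0.4,-0.1],"spin": 0.05}]'

```text
time: 7.58
tool_pos: [624.6, 134.7, 101.8]
ee_rot: [0.473, 0.539, 0.463, -0.52]
ft_force: [0.8, -1.0, 0.1]
grip_width: 0.3
```

Request:
servo_tool --commands '[{"gripper": 1,"xyz": [-0.4,0.3,-0.1],"spin": 0.05}]'

```text
time: 7.7
tool_pos: [620.7, 138.3, 102.2]
ee_rot: [0.487, 0.528, 0.476, -0.507]
ft_force: [0.4, -0.5, -0.1]
grip_width: 0.9
```

Request:
servo_tool --commands '[{"gripper": 1,"xyz": [1,-0.7,0],"spin": 0},{"gripper": 1,"xyz": [2,-2,2],"spin": 0},{"gripper": 1,"xyz": [1,-3,4],"spin": 0},{"gripper": 1,"xyz": [-0.5,-4,3],"spin": -0.1},{"gripper": 1,"xyz": [-1,-4,0],"spin": -0.1},{"gripper": 1,"xyz": [-1,-4,0],"spin": -0.1},{"gripper": 1,"xyz": [-1,-4,0],"spin": -0.1},{"gripper": 1,"xyz": [0,0,0],"spin": 0}]'

```text
time: 8.7
tool_pos: [630.4, -88.0, 202.4]
ee_rot: [0.374, 0.619, 0.351, -0.595]
ft_force: [0.1, 0.3, -0.1]
grip_width: 0.1
```

```bash
python3 look2.py s5
```

```text
paddle 285 [604.43274942 107.41009179] -88.18004160472455
top 216 [588.88025507 107.05016461] -90.80985007009225
[630.85021654 -85.18274972 202.22811612]
```

View pics/s5.png

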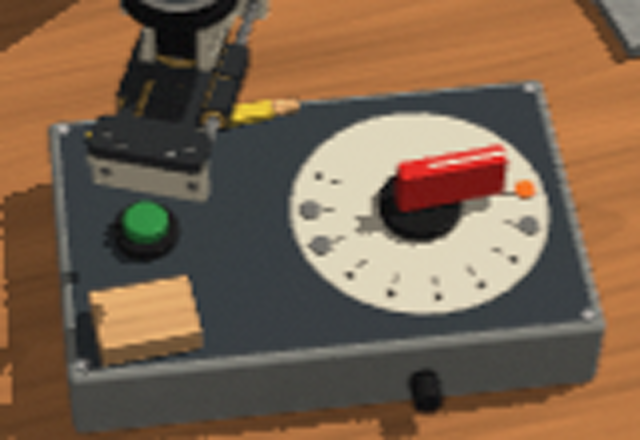

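The pointer now lies over the orange plug at (525,188), and the measured direction is 88–91° against the expected 88°, so it's in position 1. Next is the button, at about (562, −106) with its top near z = 93.

Request:
servo_tool --commands '[{"gripper": 1,"xyz": [-3.5,-1.5,0],"spin": 0},{"gripper": 1,"xyz": [-3.4,-0.5,0],"spin": 0},{"gripper": 1,"xyz": [0,0,-3],"spin": 0},{"gripper": 1,"xyz": [0,0,-3],"spin": 0},{"gripper": 1,"xyz": [0,0,-1.5],"spin": 0},{"gripper": 1,"xyz": [0,0,0],"spin": 0}]'

```text
time: 9.55
tool_pos: [563.9, -98.9, 127.6]
ee_rot: [0.379, 0.618, 0.355, -0.59]
ft_force: [0.6, -0.2, 0.4]
grip_width: 0.5
```

Request:
servo_tool --commands '[{"gripper": 1,"xyz": [-0.2,-0.7,-1],"spin": 0},{"gripper": 1,"xyz": [0,0,-1.0],"spin": 0},{"gripper": 1,"xyz": [0,0,-0.6],"spin": 0},{"gripper": 1,"xyz": [0,0,0],"spin": 0}]'

```text
time: 10.05
tool_pos: [563.7, -106.5, 102.0]
ee_rot: [0.381, 0.619, 0.355, -0.589]
ft_force: [-0.2, 0.2, 0.6]
grip_width: 0.6
```

Request:
servo_tool --commands '[{"gripper": 1,"xyz": [0,0,-0.4],"spin": 0}]'

```text
time: 10.18
tool_pos: [564.1, -106.8, 98.3]
ee_rot: [0.381, 0.619, 0.354, -0.588]
ft_force: [-0.3, -0.2, -0.2]
grip_width: 0.4
```

Request:
servo_tool --commands '[{"gripper": 1,"xyz": [0,0,-0.4],"spin": 0}]'

```text
time: 10.3
tool_pos: [564.2, -106.8, 94.3]
ee_rot: [0.381, 0.619, 0.354, -0.588]
ft_force: [-0.2, -0.1, 0.1]
grip_width: 0.6
```

Request:
servo_tool --commands '[{"gripper": 1,"xyz": [0,0,-0.4],"spin": 0}]'

```text
time: 10.42
tool_pos: [564.3, -106.8, 90.3]
ee_rot: [0.381, 0.619, 0.354, -0.588]
ft_force: [-0.7, -0.9, 3.5]
grip_width: 0.5
```

Request:
servo_tool --commands '[{"gripper": 1,"xyz": [0,0,-0.4],"spin": 0}]'

```text
time: 10.55
tool_pos: [564.4, -106.8, 86.4]
ee_rot: [0.381, 0.619, 0.354, -0.588]
ft_force: [-2.2, -0.5, 8.2]
grip_width: 0.2
```

Request:
servo_tool --commands '[{"gripper": 1,"xyz": [0,0,-0.3],"spin": 0}]'

```text
time: 10.68
tool_pos: [564.5, -106.9, 85.8]
ee_rot: [0.382, 0.619, 0.354, -0.588]
ft_force: [-11.2, 3.4, 34.9]
grip_width: 0.3
```

The force rose sharply to 35 N at z = 85.8, so the button is at its hard stop. I'm releasing it and moving clear.

Request:
servo_tool --commands '[{"gripper": 1,"xyz": [0,0,0.6],"spin": 0},{"gripper": 1,"xyz": [0,0,1.5],"spin": 0},{"gripper": 1,"xyz": [0,0,3],"spin": 0},{"gripper": 1,"xyz": [0,0,4],"spin": 0},{"gripper": 1,"xyz": [-2,-2,4],"spin": 0},{"gripper": 1,"xyz": [-4,-2,0],"spin": 0},{"gripper": 1,"xyz": [-4,-2,0],"spin": 0},{"gripper": 1,"xyz": [0,0,0],"spin": 0}]'

```text
time: 11.68
tool_pos: [463.0, -168.4, 224.4]
ee_rot: [0.384, 0.619, 0.353, -0.587]
ft_force: [0.1, 0.4, 0.1]
grip_width: 0.5
```

```bash
python3 look2.py s6; python3 -c "
from h import *
print(ctrl.get_obs()['ft_force'])"
```

```text
paddle 284 [604.44968651 107.54007311] -88.06649741275473
top 213 [589.04243993 107.57884863] -90.2013175015124
[ 464.90638502 -167.73778385  224.20733898]
[-0.24132392  0.89317554  0.67877311]
```

View pics/s6.png

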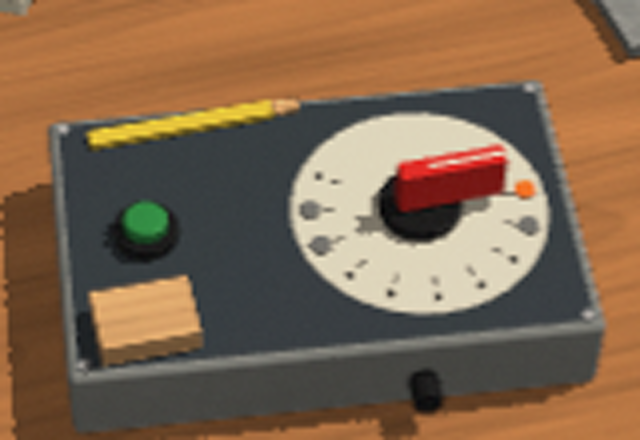

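The button is up again at (146,222), the paddle is over the orange plug at (525,188), and the pencil and offcut haven't moved.

```bash
python3 -c "
from station import ctrl
print(ctrl.sign_off())"
```

```text
the job is handed in; nothing more can be done
None
```

The console is set and the job is handed in, at about 12 s on the robot's clock. With the shut fingertips I pushed the red selector anticlockwise four clicks, from position 5 to position 1, where the orange plug is. Only then did I press the green button to its stop and let it come up again.

**Selector:** the last pictures put the paddle at 88° (scene camera) and 90° (top camera), against 88° expected for position 1. It read the same before and after the button press.

**Button:** the fingertip first met it at about z = 92 mm and stopped at 85.8 mm, about 6 mm of travel. The wrist force reached 35 N for a moment at the stop, well above the 5 N it needs but under the limits. In the last picture it is up again.

**Loose things:** the pencil and offcut had not moved in the last picture. I didn't check the rasp, mug, glue, brush or wax jar again at the end; the forces showed no contact other than with the selector and the button. The arm was clear of everything at hand-in.

**Disagreement:** in the check at position 2, the paddle's measured direction came out 6–8° off, because part of its side face was counted along with its top. The picture and the paddle's centre settled that it was in position 2.

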